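Seat the full-arch cast in the model holder and throw its clamp lever

TASK

Take the full-arch dental cast (the one with teeth all the way round, not the half-arch ones) out of the rack and seat it teeth up in the pocket of the model holder, fully home, flat and square, and let go of it. Then throw the holder's clamp lever fully over to its other end. Leave the other two casts and everything else on the bench where they are.

Things in the scene. Friction and masses are not known exactly. Their poses are not given: they have to be found in the camera images.
- cast_full: Beige full-arch cast, 0.2 kg: slab 22 mm thick, 80 wide, 56 heel to front, front corners cut (straight sides 36 mm, front edge 44 wide), horseshoe of teeth 9 mm high on one face. Starts standing on its heel in the rack. Origin: mid-slab on the heel face. x: the way the teeth point (slab -11..11, teeth to 20 mm); y: width (-40..40); z: heel 0 to front 56 mm.
- cast_under (a point): On cast_full: centre of its large toothless face (the underside when seated), midway heel to front; axes as cast_full. Seated, it lies on pocket, cast x up, cast z (front) along the holder's -x.
- cast_left: Half-arch cast, same slab, with teeth only on the +y half; stands in another rack slot, axes as cast_full. Leave alone.
- cast_right: Half-arch cast, same slab, with teeth only on the -y half; stands in another rack slot, axes as cast_full. Leave alone.
- rack: Aluminium rack, fixed, left or right. Floor 236 x 99 x 6 mm; walls along x at y +-43.5..49.5, 46 mm high over the bench, ends open. Casts stand at x about -72, 0, 72 mm (any order), teeth to +x, tops 62 mm over the bench, between ribs 12 mm high. Walls cover the casts' straight sides: take a cast across its thickness. Origin: centre of underside.
- holder: Dark steel model holder, fixed, left or right: plate 140 mm (x) by 204 (y -98..106), 20 thick, with a aluminium-walled pocket and a lever. Origin on the bench under the plate. The pocket's narrow front end points to -x, its heel side to +x.
- pocket (a point): Centre of the pocket floor, 20 mm over the bench, at holder y -32 mm; axes of the holder. Outline of the cast (80 mm in y, 56 in x, cut corners at -x), 1.6 mm clearance all round; walls 9 mm high, upright for 5 mm, then sloping outward as a lead-in. No wall along the front edge and the middle 40 mm of the heel side: room for fingers.
- clamp (a joint): Holder's clamp lever, rad: 0 leans to the holder's -x (starts 0..0.2), 0.5 upright, 1.0 fully over to +x; stays where left. Hinge along holder y, at x 0, y 72 mm, 42 mm over the bench; 70 mm from hinge to knob centre, rod 10 mm thick. Black housing 70 x 50 mm on the plate, its top 45 mm over the bench.
- clamp_tip (a point): Centre of the lever's ball knob (26 mm diameter).
- bottle: Clear bottle with white cap, 44 mm diameter, 120 mm tall; bystander, origin under its centre.
- brush_pot: Black pot with brushes, 76 mm diameter, brushes up to 170 mm; bystander, origin under its centre.
- jar: Brown lidded jar, 52 mm diameter, 42 mm tall; bystander, origin under its centre.
- disc: White ceramic firing disc, 52 mm diameter, 14 mm tall; bystander, origin under its centre.
- die: Beige single-tooth die, 24 mm diameter, 36 mm tall; bystander, origin under its centre.
- block: White ceramic milling block 22 x 18 x 16 mm; bystander, origin under its centre.
- flask: Steel casting ring, upright, 44 mm diameter, 35 mm tall, near the holder; bystander, origin under its centre.
- spool: Grey plastic spool, 36 mm diameter, 30 mm tall, near the rack; bystander, origin under its centre.

How it is judged:
By the outcome, as a careful person would: the job done as asked, in the order asked, and still so for the second after the job is handed in, with the robot touching nothing.
It also fails if it takes over 72 s, if anything falls off the work surface, if the arm or the gripper's body presses on something with over 40 N, if the wrist force passes 120 N, or if a joint passes its speed limit or range.

ROBOT

A 6-joint arm with a two-finger parallel gripper is mounted at the origin on the work surface. World frame = base frame: x ahead of the robot, y to its left, z up, the work surface at z = 0. Lengths are in m, angles in rad, forces in N, time in s.
With the tool pointing down it reaches from about 0.325 to 0.9 m from the base axis. Payload 3.5 kg.
Tool frame: the origin (TCP) lies midway between the tips of the shut fingers; the grasp point (between the pads) lies behind it (bot.grip_point_offset is the z of the grasp point in the tool frame, in m); z points along the fingers, y is the line along which they close (so a half turn about z gives the same grasp; the last joint's range is limited). The gripper opens to 85 mm and grips with 20 to 120 N. Pads are 22 mm wide; open, the fingers measure 114 mm over their backs; the gripper's body (76 mm by 85 mm) begins 54 mm behind the grasp point. The pads swing forward as they close: fully open they stand 13 mm farther back than shut.
Start: joints at [1.026, 0.276, -0.026, 1.268, 0, 1.467], TCP at [0.267, 0.565, 0.231] pointing down, gripper open.
Joint ranges: [-3.12, 3.12], [-0.85, 1.88], [-1.08, 1.24], [-1.95, 2.15], [-1.57, 1.53], [-3.14, 3.14]. Speed limits (rad/s): [2.57, 2.57, 3.14, 3.14, 3.14, 3.14].

INTERFACE

Orientations are given as a 3x3 rotation matrix whose columns are the frame's x, y, z axes.
In Python, from workcell import bot gives the robot as it stands.
- The arm moves only by the tool move_arm, never from a script. Its argument "motion" is a list that holds one entry, the list of rows, each a list of 5 numbers: the opening, from -1 (shut) to 1 (fully open), then the shift along the tool's x, y, z in units of 0.6 m (1.0 is 0.6 m), then the turn about the tool's z in units of 45 degrees (1.0 is 45 degrees). In form: [[[gripper, x, y, z, roll], ...]]. A call has 1 to 12 rows; each row shifts and turns the commanded pose from where the row before left it, along the tool's axes as they then stand; what a row does not reach is not made up. A row lasts 1/10 s, in which the tool goes at most 50 mm and 8.59 degrees, less where a joint would pass 70% of its speed; a pose out of reach is approached as far as the arm can. A call with a number of a shift or a turn outside -1 to 1 is refused whole. A call with a gripper value outside its range is refused whole. The fingers move at their own pace and stop on an object; "squeeze" is the grip in N (left out, the last holds). Time passes only in rows, so rows that do not move let the fingers close. It gives the time, the measured TCP pose, the force, the opening and the grip force at its end, in the units of the state.
- bot.read_state(): the state, without advancing time (a new reading comes with each control period).
- bot.grab_frame(name): name is "scene" or "top"; returns a dict with "pixels" (384x512x3 uint8, red, green, blue), "fov_y" (degrees; the focal length in pixels is half the picture's height over the tangent of half this angle, whatever the lens; pixels are square), "cx", "cy" (the principal point, pixels), "k1" (the pictures are not rectified: a ray, as slopes to the right and down, at radius r is drawn at 1 + k1 r^2 times it, then the intrinsics apply), "R" (3x3) and "t" (3): a world point X has camera coordinates R X + t. Camera axes: x right, y down, z forward; pixel columns grow to the right and rows downward; lengths in m; the calibration is good to about 2 mm. A picture is of the moment at which its call begins. There is no depth.
- bot.hand_in(): hands the job in; it is judged then, once.
The state is a dict: "t": time; "joint_pos": joint angles; "joint_velocities": joint speeds; "tau": joint torques, N m; "ee_pos": TCP position; "tcp_rot": TCP orientation; "force": force on the tool from outside, world axes, zero at the start; "wrist_torque": the same for the moment, N m; "gripper_width": finger opening in m; "grasp_force": force on a finger pad.
Only numpy, scipy, OpenCV 4.12 (cv2) and the standard library are available. Lean on these libraries where they do the work, as an engineer would, in place of code of your own. Each camera call takes 0.05 s, during which the arm holds its last target. There are 200 camera calls.

## Working session

There is one attempt and no reset: what is moved stays moved. The work goes in short steps, Python scripts to look and compute and a tool call to move; the robot and the scene stay as the last step left them, time stands still between calls to the robot, and variables do not carry over. Pictures are saved under pics/ and viewed, at most 10 in all, crops included, and the job is handed in when it is done.

Besides the shell and the picture viewer there is one more tool, called after "Request:" by a JSON object that holds its "api" and its "payload". move_arm: Moves the arm, as the interface text tells. Its arguments: {"type":"object","properties":{"motion":{"type":"array","items":{"type":"array","items":{"type":"array","items":{"type":"number","minimum":-1,"maximum":1}}}},"squeeze":{"type":"number"}},"required":["motion"]}

```bash
ls; mkdir -p pics; cat > h.py <<'E'
import numpy as np, cv2
from workcell import bot
def K(f):
    h=f["pixels"].shape[0]; F=h/2/np.tan(np.radians(f["fov_y"])/2)
    return np.array([[F,0,f["cx"]],[0,F,f["cy"]],[0,0,1.]]), np.array([f["k1"],0,0,0,0.])
def ray(f,uv):
    k,d=K(f); n=cv2.undistortPoints(np.array(uv,float).reshape(-1,1,2),k,d).reshape(-1,2)
    R=np.array(f["R"]);t=np.array(f["t"])
    return -R.T@t, np.c_[n,np.ones(len(n))]@R
def onplane(f,uv,z):
    c,r=ray(f,uv); return c+r*((z-c[2])/r[:,2])[:,None]
def proj(f,P):
    k,d=K(f); return cv2.projectPoints(np.array(P,float).reshape(-1,1,3),cv2.Rodrigues(np.array(f["R"]))[0],np.array(f["t"],float),k,d)[0].reshape(-1,2)
def save(f,name,crop=None,s=1.5):
    im=f["pixels"][...,::-1]
    if crop: im=im[crop[1]:crop[3],crop[0]:crop[2]]
    cv2.imwrite("pics/"+name,cv2.resize(im,None,fx=s,fy=s,interpolation=cv2.INTER_CUBIC))
E
python3 - <<'E'
from h import *
for n in("top","scene"):
    f=bot.grab_frame(n); np.save(n+"0.npy",f,allow_pickle=True); save(f,n+"0.png"); print(n,f["fov_y"],f["k1"],-np.array(f["R"]).T@f["t"])
s=bot.read_state(); print(s, bot.grip_point_offset)
E
```

```text
pics
top 43.65059761271811 0.0241715978899856 [ 0.34542949 -0.00957668  1.3658461 ]
scene 49.909850641043874 -0.01888415647384574 [0.98267999 0.55494033 0.71439281]
{'t': 0.1, 'joint_pos': array([ 1.02562096e+00,  2.77108022e-01, -2.77601193e-02,  1.26799088e+00,
        2.19944408e-06,  1.46737872e+00]), 'joint_velocities': array([-0.00019466, -0.00078293,  0.00304671, -0.00019431,  0.00111755,
        0.00111853]), 'tau': array([ 3.69661875e-04, -4.46706569e+01,  2.96129036e+01,  8.45494098e-03,
       -1.20199370e-04, -2.16398952e-07]), 'ee_pos': array([0.26685406, 0.56438218, 0.23023207]), 'tcp_rot': array([[-9.04001451e-01,  4.27528043e-01, -1.07152944e-03],
       [ 4.27529332e-01,  9.03999759e-01, -1.76254053e-03],
       [ 2.15126850e-04, -2.05144947e-03, -9.99997873e-01]]), 'force': array([ 1.07792229,  0.50535386, -0.49094481]), 'wrist_torque': array([0.01008607, 0.05857703, 0.00871628]), 'grasp_force': 0.0, 'gripper_width': 0.08595030108983048} -0.0187
```

View pics/top0.png

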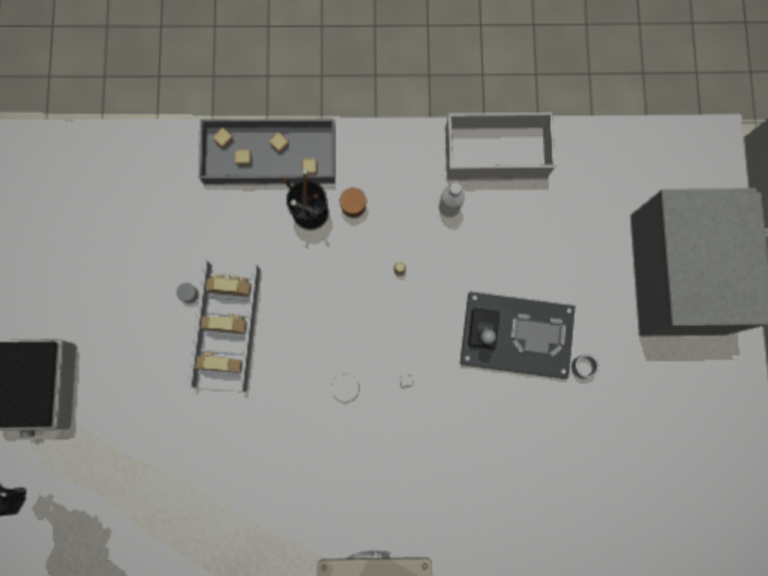

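View pics/scene0.png

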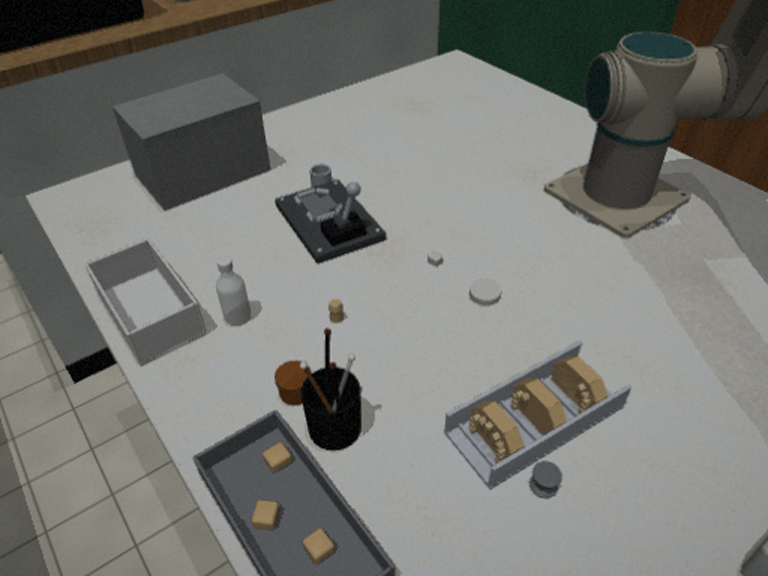

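The top view shows the rack at (225,325) with three casts, and the holder at (518,336) with the lever knob at (488,337). I'll zoom in on the rack from the scene camera and on both fixtures from the top.

```bash
python3 - <<'E'
from h import *
s=np.load("scene0.npy",allow_pickle=True).item(); t=np.load("top0.npy",allow_pickle=True).item()
a=cv2.resize(s["pixels"][220:330,285:425],(700,550),interpolation=cv2.INTER_CUBIC)
cv2.imwrite("pics/rack_s.png",a[...,::-1])
b=cv2.resize(t["pixels"][170:265,120:180],None,fx=6,fy=6,interpolation=cv2.INTER_CUBIC)
c=cv2.resize(t["pixels"][185:260,300:390],None,fx=4.8,fy=4.8,interpolation=cv2.INTER_CUBIC)
o=np.zeros((600,800,3),np.uint8); o[:570,:360]=b; o[:360,364:796]=c
o=np.clip(o*1.7,0,255).astype(np.uint8)
cv2.imwrite("pics/top_z.png",o[...,::-1])
E
```

```text
(no output)
```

View pics/rack_s.png

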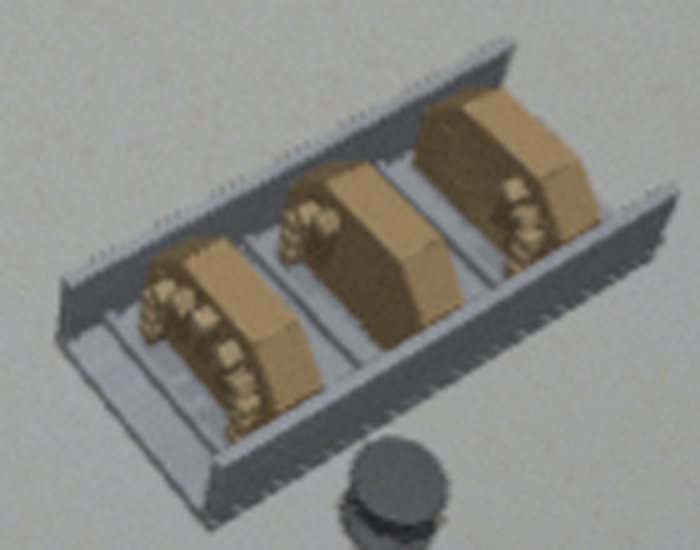

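View pics/top_z.png

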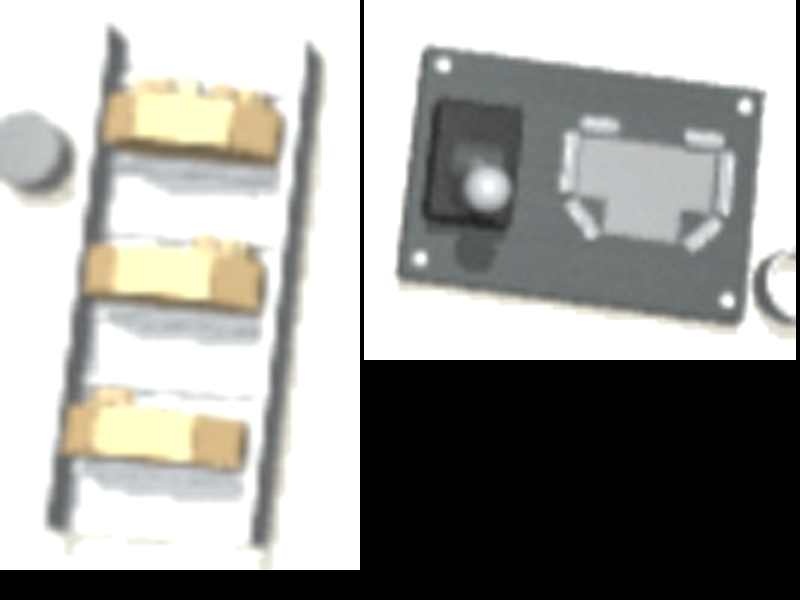

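The scene crop shows the far (+x) cast at the lower left with teeth all round, so that one is the full arch. It is the topmost cast in the top view, at about (229,285) in the 768-wide picture. Holder +y and rack +x point roughly along world +y and +x. Next I'll measure.

```bash
python3 - <<'E'
from h import *
t=np.load("top0.npy",allow_pickle=True).item(); p=t["pixels"]; s=np.load("scene0.npy",allow_pickle=True).item()
hsv=cv2.cvtColor(p,cv2.COLOR_RGB2HSV)
sub=lambda m,x0,y0,x1,y1:(lambda o:(o.__setitem__((slice(y0,y1),slice(x0,x1)),m[y0:y1,x0:x1]),o)[1])(np.zeros_like(m))
# cast top faces (bright beige)
m=sub(cv2.inRange(hsv,(15,60,0),(32,255,255)),125,170,178,262)
print("V pct",np.percentile(hsv[...,2][m>0],[5,25,50,75,95]))
m2=cv2.bitwise_and(m,cv2.inRange(hsv[...,2],140,255))
for nm,mm,z in(("all",m,.062),("bright",m2,.062)):
    for c in cv2.findContours(mm,cv2.RETR_EXTERNAL,cv2.CHAIN_APPROX_NONE)[0]:
        if cv2.contourArea(c)<40: continue
        r=cv2.minAreaRect(c); q=onplane(t,cv2.boxPoints(r),z); ctr=onplane(t,[r[0]],z)[0]
        print(nm,np.round(r[0],1),ctr.round(4),"\n",q[:,:2].round(4).tolist())
# plate
d=sub(cv2.inRange(hsv[...,2],0,75),300,185,390,260)
d=cv2.morphologyEx(d,cv2.MORPH_CLOSE,np.ones((9,9)))
c=max(cv2.findContours(d,cv2.RETR_EXTERNAL,cv2.CHAIN_APPROX_NONE)[0],key=cv2.contourArea)
w=onplane(t,c.reshape(-1,2),.02)[:,:2].astype(np.float32)
r=cv2.minAreaRect(w); print("plate",r)
# bystanders rough
for n,u,z in(("disc",(345,388),.014),("block",(406,380),.016),("die",(400,268),.036),("flask",(585,366),.035),("spool",(187,293),.03),("pot",(308,204),.1),("jar",(353,200),.042),("knob",(488,337),.1),("bottle",(455,190),.12)):
    print(n,onplane(t,[(u[0]/1.5,u[1]/1.5)],z)[0].round(3))
# rack wall inner lines px (zoom crop coordinates: dark wall tops)
E
```

```text
V pct [ 81. 123. 132. 163. 165.]
all [145.3 240.8] [0.4557 0.2771 0.062 ] 
 [[0.4452, 0.318], [0.4744, 0.3165], [0.4663, 0.236], [0.4371, 0.2379]]
all [148.6 214.7] [0.5269 0.2701 0.062 ] 
 [[0.5162, 0.3107], [0.546, 0.309], [0.5376, 0.2293], [0.5079, 0.2314]]
all [151.7 189.6] [0.5967 0.2634 0.062 ] 
 [[0.5843, 0.3042], [0.6174, 0.3023], [0.6091, 0.2223], [0.576, 0.2246]]
bright [143.3 241.4] [0.454  0.2823 0.062 ] 
 [[0.4486, 0.3077], [0.4745, 0.2999], [0.4595, 0.2567], [0.4337, 0.2647]]
bright [148. 214.] [0.5288 0.2717 0.062 ] 
 [[0.5402, 0.2992], [0.5395, 0.2448], [0.5174, 0.2443], [0.5181, 0.2985]]
bright [150.  188.5] [0.5997 0.268  0.062 ] 
 [[0.6126, 0.2903], [0.6121, 0.2464], [0.5868, 0.2458], [0.5873, 0.2896]]
plate ((0.5002553462982178, -0.2863965630531311), (0.22601418197155, 0.13719552755355835), 81.62338256835938)
disc [0.407 0.051 0.014]
block [ 0.42  -0.063  0.016]
die [ 0.63  -0.055  0.036]
flask [ 0.441 -0.394  0.035]
spool [0.587 0.345 0.03 ]
pot [0.737 0.113 0.1  ]
jar [0.762 0.033 0.042]
knob [ 0.489 -0.207  0.1  ]
bottle [ 0.754 -0.154  0.12 ]
```

```bash
python3 - <<'E'
from h import *
t=np.load("top0.npy",allow_pickle=True).item(); g=cv2.cvtColor(t["pixels"],cv2.COLOR_RGB2GRAY)
def blobs(x0,y0,x1,y1,th,z):
    big=cv2.resize(g[y0:y1,x0:x1],None,fx=4,fy=4,interpolation=cv2.INTER_CUBIC)
    n,l,st,ce=cv2.connectedComponentsWithStats((big>th).astype(np.uint8))
    for i in range(1,n):
        if 60<st[i][4]<4000:
            uv=(ce[i]+.5)/4-.5+[x0,y0]; print(th,uv.round(1),st[i][4],onplane(t,[uv],z)[0][:2].round(4))
blobs(309,195,382,250,100,.02)
print(); blobs(338,205,380,240,112,.029)
def pt(X,Y,z): return onplane(t,[(300+(X-364)/4.8-.4,185+Y/4.8-.4)],z)[0][:2]
S=[pt(*q,.02) for q in((443,65),(745,106),(419,258),(728,300))]
c=np.mean(S,0); ey=(S[0]-S[1]+S[2]-S[3]); ex=(S[0]-S[2]+S[1]-S[3]); print("screws",np.round(S,4),c,np.degrees(np.arctan2(-ey[0],ey[1])),np.degrees(np.arctan2(ex[1],ex[0])))
E
```

```text
100 [309.6 203.4] 719 [ 0.5598 -0.1768]
100 [316.1 198.1] 150 [ 0.5749 -0.1957]
100 [378.9 206.7] 142 [ 0.548  -0.3738]
100 [348.7 210.5] 334 [ 0.5379 -0.2871]
100 [370.5 213.5] 349 [ 0.5287 -0.3486]
100 [374.9 222.5] 573 [ 0.5027 -0.3598]
100 [325.4 223.4] 805 [ 0.5019 -0.2195]
100 [380.5 239.1] 597 [ 0.4557 -0.3728]
100 [345.1 230.1] 413 [ 0.4821 -0.2744]
100 [370.2 233.4] 382 [ 0.4721 -0.3449]
100 [311.2 238.4] 134 [ 0.46   -0.1781]
100 [323.6 247.4] 2286 [ 0.4344 -0.2121]
100 [375.2 247.1] 132 [ 0.4334 -0.3568]

112 [378.6 206.6] 80 [ 0.5467 -0.3706]
112 [348.7 210.4] 222 [ 0.5369 -0.2854]
112 [342.4 218.2] 455 [ 0.5149 -0.2665]
112 [370.5 213.4] 239 [ 0.5276 -0.3464]
112 [375.  222.5] 417 [ 0.5018 -0.3577]
112 [345.1 230.2] 291 [ 0.4809 -0.2726]
112 [370.3 233.4] 271 [ 0.4713 -0.3428]
screws [[ 0.5746 -0.1956]
 [ 0.5479 -0.3739]
 [ 0.4602 -0.1776]
 [ 0.4335 -0.3574]] [ 0.50404661 -0.27612892] -8.476867395571087 -8.59524212766323
```

Full cast centre is about (0.600,0.265) with rack yaw −5.7°. The pocket is about (0.4986,−0.3112) with holder yaw −8.5°, and the hinge is about (0.514,−0.209). Turning the tool first.

Request:
{"api": "move_arm", "payload": {"motion": [[[0.3, 0, 0, 0, 0.174], [0.3, 0, 0, 0, 0.174], [0.3, 0, 0, 0, 0.174], [0.3, 0, 0, 0, 0.174], [0.3, 0, 0, 0, 0.174], [0.3, 0, 0, 0, 0.174], [0.3, 0, 0, 0, 0.174], [0.3, 0, 0, 0, 0.174], [0.3, 0, 0, 0, 0.174]]], "squeeze": 40}}

```text
t: 1.0
ee_pos: [0.267, 0.5646, 0.2306]
tcp_rot: [[0.106, 0.994, -0.001], [0.994, -0.106, -0.001], [-0.001, -0.001, -1.0]]
force: [-0.5, -0.4, -0.3]
gripper_width: 0.0558
grasp_force: 0.0
```

Request:
{"api": "move_arm", "payload": {"motion": [[[0.3, -0.044, 0.061, 0, 0], [0.3, -0.044, 0.061, 0, 0], [0.3, -0.044, 0.061, 0, 0], [0.3, -0.044, 0.061, 0, 0], [0.3, -0.044, 0.061, 0, 0], [0.3, -0.044, 0.061, 0, 0], [0.3, -0.044, 0.061, 0, 0], [0.3, -0.044, 0.061, 0, 0], [0.3, -0.044, 0.061, 0, 0], [0.3, -0.044, 0.061, 0, 0], [0.3, 0, 0, 0, 0]]]}}

```text
t: 2.1
ee_pos: [0.6086, 0.2615, 0.2303]
tcp_rot: [[0.107, 0.994, 0.001], [0.994, -0.107, -0.001], [-0.001, 0.001, -1.0]]
force: [-0.0, -0.4, 0.8]
gripper_width: 0.0557
grasp_force: 0.0
```

```bash
cat >> h.py <<'E'
def go(p,heading=None):
    "print tool-axis shift units to world p, roll units to heading of tool y (deg)"
    s=bot.read_state(); R=s["tcp_rot"]; e=np.array(s["ee_pos"])
    hd=np.degrees(np.arctan2(R[1,1],R[0,1]))
    print("t",round(s["t"],1),"at",e.round(4),"hd",hd.round(2),"w",round(s["gripper_width"],4),"f",np.round(s["force"],1),"g",round(s["grasp_force"],1))
    if heading is not None:
        print("roll",round((hd-heading)/45,3)); h=np.radians(heading)
        R=np.array([[-np.sin(h),np.cos(h),0],[np.cos(h),np.sin(h),0],[0,0,-1.]])
    if p is not None: print("shift after roll",(R.T@(np.array(p)-e)/.6).round(4))
E
python3 - <<'E'
from h import *
go((.604,.2645,.15),-5.7)
f=bot.grab_frame("top"); save(f,"above.png",(100,130,240,260),4.5)
E
```

```text
t 2.1 at [0.6086 0.2615 0.2303] hd -6.12 w 0.0557 f [-0.  -0.4  0.8] g 0.0
roll -0.009
shift after roll [ 0.0043 -0.0081  0.1339]
```

View pics/above.png

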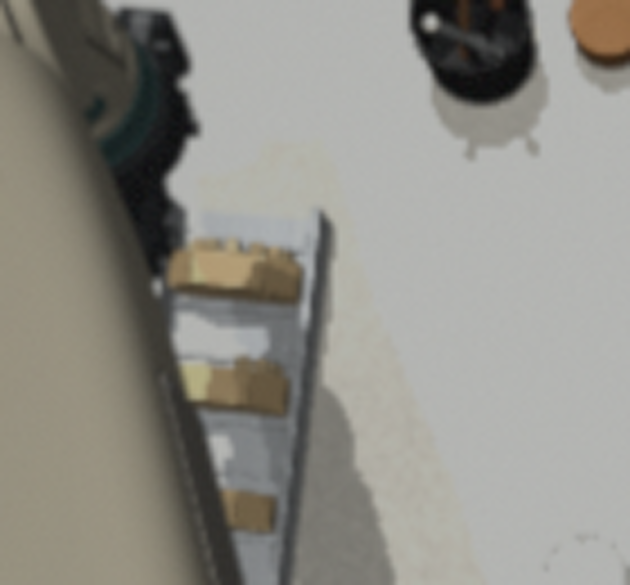

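The picture shows the arm over the rack with the full cast visible at (235,270), undisturbed. Descending and gripping.

Request:
{"api": "move_arm", "payload": {"motion": [[[0.3, 0.004, -0.008, 0.03, -0.009], [0.3, 0, 0, 0.06, 0], [0.3, 0, 0, 0.06, 0], [0.3, 0, 0, 0.06, 0], [0.3, 0, 0, 0.04, 0], [0.3, 0, 0, 0.04, 0], [0.3, 0, 0, 0.035, 0], [0.3, 0, 0, 0, 0]]]}}

```text
t: 2.95
ee_pos: [0.5955, 0.2682, 0.0324]
tcp_rot: [[0.092, 0.996, -0.008], [0.996, -0.092, -0.002], [-0.003, -0.008, -1.0]]
force: [0.1, 0.1, -0.2]
gripper_width: 0.0551
grasp_force: 0.0
```

```bash
python3 - <<'E'
from h import *
go((.604,.2645,.033),-5.7)
f=bot.grab_frame("scene"); save(f,"grip.png",(270,190,440,320),4.4)
E
```

```text
t 3.0 at [0.5955 0.2682 0.0324] hd -5.29 w 0.0551 f [ 0.1  0.1 -0.2] g 0.0
roll 0.009
shift after roll [-0.0047  0.0147 -0.001 ]
```

View pics/grip.png

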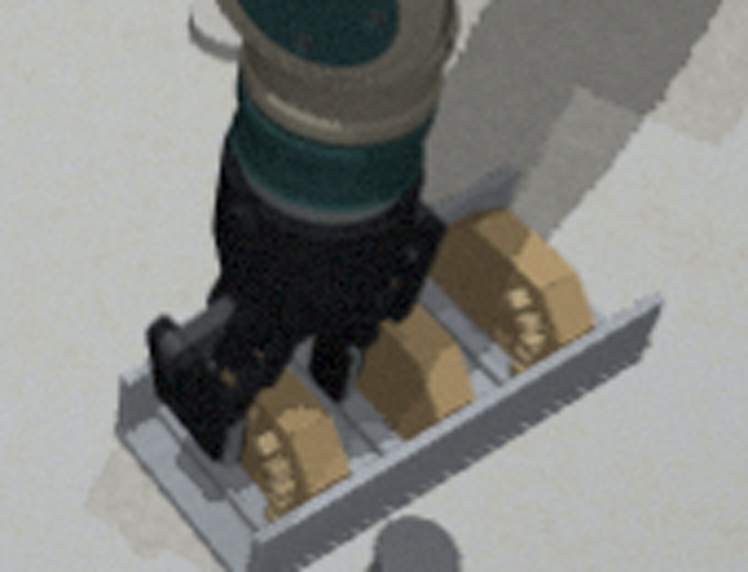

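The fingers straddle the full cast, but sit about 8 mm toward −x (far finger tip at (225,450) is close to the teeth). I'll centre, then close.

Request:
{"api": "move_arm", "payload": {"motion": [[[0.3, -0.004, 0.007, 0, 0], [0.3, 0, 0.007, 0, 0], [0.3, 0, 0, 0, 0], [0.3, 0, 0, 0, 0]]]}}

```text
t: 3.4
ee_pos: [0.6094, 0.2653, 0.0375]
tcp_rot: [[0.094, 0.996, 0.002], [0.996, -0.094, 0.001], [0.001, 0.002, -1.0]]
force: [0.3, -0.5, -0.2]
gripper_width: 0.0554
grasp_force: 0.0
```

Request:
{"api": "move_arm", "payload": {"motion": [[[0.0, 0, 0, 0, 0], [-0.2, 0, 0, 0, 0], [-0.4, 0, 0, 0, 0], [-0.6, 0, 0, 0, 0], [-0.6, 0, 0, 0, 0], [-0.6, 0, 0, 0, 0], [-0.6, 0, 0, 0, 0]]]}}

```text
t: 4.1
ee_pos: [0.6076, 0.2652, 0.0367]
tcp_rot: [[0.094, 0.996, -0.001], [0.996, -0.094, 0.0], [-0.0, -0.001, -1.0]]
force: [-3.0, -0.7, 5.5]
gripper_width: 0.0316
grasp_force: 39.0
```

Request:
{"api": "move_arm", "payload": {"motion": [[[-0.6, 0, 0, -0.015, 0], [-0.6, 0, 0, -0.03, 0], [-0.6, 0, 0, -0.05, 0], [-0.6, 0, 0, -0.05, 0], [-0.6, 0, 0, -0.04, 0], [-0.6, 0, 0, -0.02, 0], [-0.6, 0, 0, 0, 0.035], [-0.6, 0, 0, 0, 0.035], [-0.6, 0, 0, 0, 0]]]}}

```text
t: 5.0
ee_pos: [0.6071, 0.2647, 0.157]
tcp_rot: [[0.149, 0.989, -0.003], [0.989, -0.149, -0.001], [-0.002, -0.003, -1.0]]
force: [-0.7, -0.2, -2.1]
gripper_width: 0.0314
grasp_force: 38.7
```

```bash
python3 - <<'E'
from h import *
go((.57,.07,.12),-8.5)
E
```

```text
t 5.0 at [0.6071 0.2647 0.157 ] hd -8.58 w 0.0314 f [-0.7 -0.2 -2.1] g 38.7
roll -0.002
shift after roll [-0.33   -0.0131  0.0617]
```

Request:
{"api": "move_arm", "payload": {"motion": [[[-0.6, -0.03, -0.002, 0, 0], [-0.6, -0.06, -0.002, 0, 0], [-0.6, -0.06, -0.002, 0, 0], [-0.6, -0.06, -0.002, 0, 0], [-0.6, -0.06, -0.002, 0, 0], [-0.6, -0.04, -0.002, 0.04, 0], [-0.6, -0.02, -0.001, 0.05, 0], [-0.6, 0, 0, 0.05, 0], [-0.6, 0, 0, 0.04, 0], [-0.6, 0, 0, 0.02, 0], [-0.6, 0, 0, 0, 0]]]}}

```text
t: 6.1
ee_pos: [0.5685, 0.0699, 0.0368]
tcp_rot: [[0.149, 0.989, -0.006], [0.989, -0.149, -0.0], [-0.001, -0.006, -1.0]]
force: [-0.7, -0.2, -2.0]
gripper_width: 0.0313
grasp_force: 38.7
```

```bash
python3 - <<'E'
from h import *
go((.57,.07,.0312),-8.5)
E
```

```text
t 6.1 at [0.5685 0.0699 0.0368] hd -8.55 w 0.0313 f [-0.7 -0.2 -2. ] g 38.7
roll -0.001
shift after roll [0.0005 0.0025 0.0093]
```

Request:
{"api": "move_arm", "payload": {"motion": [[[-0.6, 0, 0, 0.004, 0], [-0.6, 0, 0, 0.003, 0], [-0.6, 0, 0, 0.003, 0], [-0.6, 0, 0, 0, 0], [-0.6, 0, 0, 0, 0]]]}}

```text
t: 6.6
ee_pos: [0.5717, 0.0706, 0.0338]
tcp_rot: [[0.148, 0.989, 0.001], [0.989, -0.148, -0.0], [0.0, 0.001, -1.0]]
force: [-0.5, -0.4, -2.8]
gripper_width: 0.0315
grasp_force: 38.7
```

Request:
{"api": "move_arm", "payload": {"motion": [[[-0.1, 0, 0, 0, 0], [0.2, 0, 0, 0, 0], [0.6, 0, 0, 0, 0], [1, 0, 0, 0, 0], [1, 0, 0, 0, 0], [1, 0, 0, 0, 0]]]}}

```text
t: 7.2
ee_pos: [0.5714, 0.0705, 0.0334]
tcp_rot: [[0.148, 0.989, 0.0], [0.989, -0.148, -0.0], [0.0, 0.0, -1.0]]
force: [0.5, -0.4, -0.1]
gripper_width: 0.0856
grasp_force: 0.0
```

```bash
python3 - <<'E'
from h import *
go((.57,.07,.0312),-8.5)
f=bot.grab_frame("scene"); uv=proj(f,[(.57,.07,.05)])[0]; print(uv)
x,y=int(uv[0])-70,int(uv[1])-60
save(f,"stand.png",(x,y,x+140,y+110),5)
E
```

```text
t 7.2 at [0.5714 0.0705 0.0334] hd -8.53 w 0.0856 f [ 0.5 -0.4 -0.1] g 0.0
roll -0.001
shift after roll [-0.0011 -0.0022  0.0036]
[277.8850961  215.46157121]
```

View pics/stand.png

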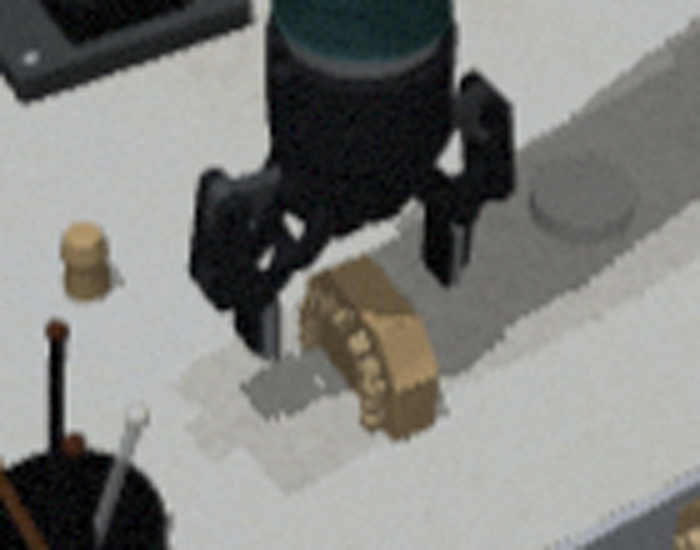

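The picture shows the cast standing free on the bench at (370,345), teeth toward the camera, with open fingers either side. Next I'll narrow the fingers and tip it toward its underside so it leans on the near finger.

Request:
{"api": "move_arm", "payload": {"motion": [[[0.4, 0, 0, 0, 0], [-0.1, 0, 0, 0.003, 0], [-0.1, 0, 0, 0.003, 0], [-0.1, 0, 0, 0, 0], [-0.1, 0, -0.01, 0, 0], [-0.1, 0, -0.01, 0, 0], [-0.1, 0, -0.01, 0, 0], [-0.1, 0, -0.01, 0, 0], [-0.1, 0, -0.01, 0, 0], [-0.1, 0, 0, 0, 0], [-0.1, 0, 0, 0, 0]]]}}

```text
t: 8.35
ee_pos: [0.5411, 0.075, 0.0296]
tcp_rot: [[0.148, 0.989, -0.0], [0.989, -0.148, -0.0], [-0.0, -0.0, -1.0]]
force: [0.4, -0.0, 0.5]
gripper_width: 0.0384
grasp_force: 0.1
```

```bash
python3 - <<'E'
from h import *
go((.54,.075,.0312),-8.5)
f=bot.grab_frame("scene"); uv=proj(f,[(.56,.07,.05)])[0]
x,y=int(uv[0])-70,int(uv[1])-60
save(f,"tilt.png",(x,y,x+140,y+110),5)
E
```

```text
t 8.3 at [0.5411 0.075  0.0296] hd -8.52 w 0.0384 f [ 0.4 -0.   0.5] g 0.1
roll -0.0
shift after roll [-0.0002 -0.0019 -0.0026]
```

View pics/tilt.png

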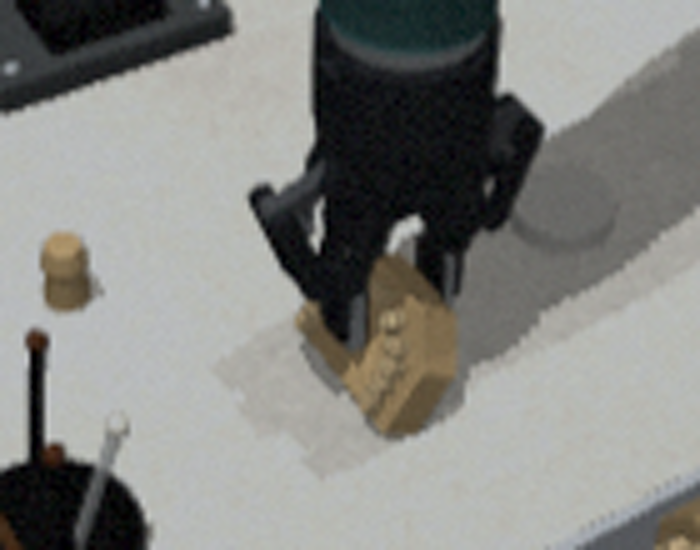

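The cast leans about 40° back on the near finger, at (400,350). I'll open and lower together to lay it down.

Request:
{"api": "move_arm", "payload": {"motion": [[[0.05, 0, 0, 0.005, 0], [0.18, 0, 0, 0.007, 0], [0.28, 0, 0, 0.006, 0], [0.38, 0, 0, 0.006, 0], [0.46, 0, 0, 0.007, 0], [0.56, 0, 0, 0.008, 0], [0.68, 0, 0, 0.008, 0], [0.8, 0, 0, 0.008, 0], [0.9, 0, 0, 0.006, 0], [1, 0, 0, 0, 0], [1, 0, 0, 0, 0]]]}}

```text
t: 9.5
ee_pos: [0.5421, 0.0749, -0.0067]
tcp_rot: [[0.148, 0.989, 0.001], [0.989, -0.148, -0.0], [0.0, 0.001, -1.0]]
force: [-0.8, 0.3, 0.2]
gripper_width: 0.0855
grasp_force: 0.0
```

```bash
python3 - <<'E'
from h import *
go((.54,.075,.0),-8.5)
f=bot.grab_frame("scene"); uv=proj(f,[(.55,.07,.04)])[0]
x,y=int(uv[0])-70,int(uv[1])-60
save(f,"flat.png",(x,y,x+140,y+110),5)
E
```

```text
t 9.5 at [ 0.5421  0.0749 -0.0067] hd -8.53 w 0.0855 f [-0.8  0.3  0.2] g 0.0
roll -0.001
shift after roll [-0.0004 -0.0035 -0.0112]
```

View pics/flat.png

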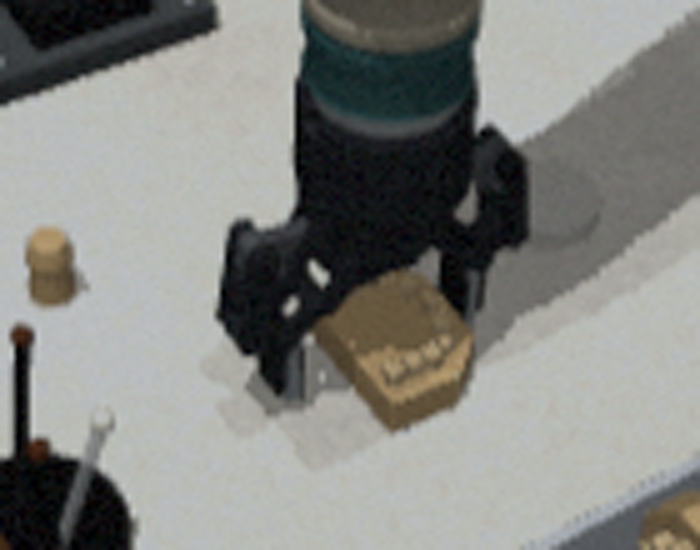

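The cast lies flat on the bench, teeth up, at (400,350), between the fingers heel to front. Gripping it.

Request:
{"api": "move_arm", "payload": {"motion": [[[0.8, 0, 0, -0.008, 0], [0.6, 0, 0, -0.008, 0], [0.4, 0, 0, 0, 0], [0.2, 0, 0, 0, 0], [0.0, 0, 0, 0, 0], [0.0, 0, 0, 0, 0], [0.0, 0, 0, 0, 0], [0.0, 0, 0, 0, 0]]], "squeeze": 50}}

```text
t: 10.35
ee_pos: [0.5419, 0.075, 0.0037]
tcp_rot: [[0.148, 0.989, 0.001], [0.989, -0.148, 0.0], [0.0, 0.001, -1.0]]
force: [-2.1, 0.5, 6.6]
gripper_width: 0.055
grasp_force: 54.5
```

Request:
{"api": "move_arm", "payload": {"motion": [[[0.0, 0, 0, -0.01, 0], [0.0, 0, 0, -0.03, 0], [0.0, 0, 0, -0.05, 0], [0.0, 0, 0, -0.06, 0], [0.0, 0, 0, -0.05, 0], [0.0, 0, 0, -0.03, 0], [0.0, 0, 0, 0, 0], [0.0, 0, 0, 0, 0]]]}}

```text
t: 11.15
ee_pos: [0.5415, 0.0749, 0.1404]
tcp_rot: [[0.148, 0.989, 0.0], [0.989, -0.148, -0.0], [-0.0, 0.0, -1.0]]
force: [-0.6, -0.0, -2.6]
gripper_width: 0.0546
grasp_force: 53.6
```

```bash
python3 - <<'E'
from h import *
go((.4986,-.3112,.14),-8.5)
E
```

```text
t 11.2 at [0.5415 0.0749 0.1404] hd -8.53 w 0.0546 f [-0.6 -0.  -2.6] g 53.6
roll -0.001
shift after roll [-6.47e-01  2.43e-02  6.00e-04]
```

Request:
{"api": "move_arm", "payload": {"motion": [[[0.0, -0.03, 0.001, -0.05, 0], [0.0, -0.06, 0.002, 0, 0], [0.0, -0.075, 0.003, 0, 0], [0.0, -0.075, 0.003, 0, 0], [0.0, -0.075, 0.003, 0, 0], [0.0, -0.075, 0.003, 0, 0], [0.0, -0.075, 0.003, 0, 0], [0.0, -0.075, 0.003, 0, 0], [0.0, -0.06, 0.003, 0, 0], [0.0, -0.047, 0, 0, 0], [0.0, 0, 0, 0, 0], [0.0, 0, 0, 0, 0]]]}}

```text
t: 12.35
ee_pos: [0.4969, -0.3107, 0.1683]
tcp_rot: [[0.15, 0.989, -0.003], [0.989, -0.15, 0.003], [0.003, -0.004, -1.0]]
force: [0.0, 0.3, -2.9]
gripper_width: 0.0548
grasp_force: 54.3
```

Request:
{"api": "move_arm", "payload": {"motion": [[[0.0, 0, 0, 0.05, 0], [0.0, 0, 0, 0.06, 0], [0.0, 0, 0, 0.05, 0], [0.0, 0, 0, 0, 0], [0.0, 0, 0, 0, 0]]]}}

```text
t: 12.85
ee_pos: [0.4976, -0.3093, 0.0739]
tcp_rot: [[0.147, 0.989, -0.002], [0.989, -0.147, 0.002], [0.002, -0.003, -1.0]]
force: [0.9, 0.1, -1.5]
gripper_width: 0.0547
grasp_force: 54.3
```

```bash
python3 - <<'E'
from h import *
go((.4986,-.3112,.06),-8.5)
o=np.zeros((600,800,3),np.uint8)
for i,n in enumerate(("top","scene")):
    f=bot.grab_frame(n); np.save(n+"1.npy",f,allow_pickle=True)
    uv=proj(f,[(.4986,-.3112,.06)])[0].astype(int); x0,y0=uv[0]-50,uv[1]-50; print(n,x0,y0)
    a=cv2.resize(f["pixels"][y0:y0+100,x0:x0+100],(398,398),interpolation=cv2.INTER_CUBIC)
    o[:398,i*400:i*400+398]=np.clip(a*1.5,0,255)
cv2.imwrite("pics/hover.png",o[:400,:,::-1])
E
```

```text
t 12.8 at [ 0.4976 -0.3093  0.0739] hd -8.45 w 0.0547 f [ 0.9  0.1 -1.5] g 54.3
roll 0.001
shift after roll [-0.0028  0.0021  0.0232]
top 311 172
scene 162 74
```

View pics/hover.png

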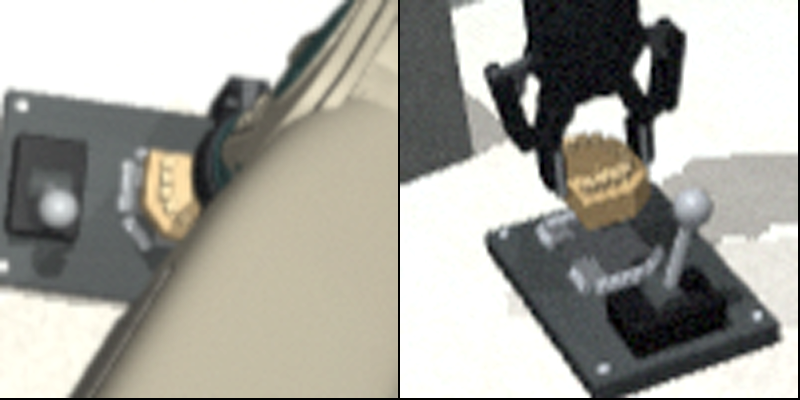

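Top view: the cast's +y side shows at x≈143 (zoomed), just right of the pocket's side wall at about (130,170). The scene view shows it level above the pocket. Measuring the lateral offset in the same camera.

```bash
python3 - <<'E'
from h import *
s=bot.read_state(); e=np.array(s["ee_pos"]); a=np.radians(-8.5); ex=np.array([np.cos(a),np.sin(a)]); ey=np.array([-np.sin(a),np.cos(a)])
t=np.load("top1.npy",allow_pickle=True).item(); x0,y0=311,172
big=cv2.resize(t["pixels"][y0:y0+100,x0:x0+100],None,fx=4,fy=4,interpolation=cv2.INTER_CUBIC)
h=cv2.cvtColor(big,cv2.COLOR_RGB2HSV); m=cv2.inRange(h,(10,75,70),(30,255,255)); m[:,:120]=0;m[:,215:]=0; m[:130]=0;m[250:]=0
rows=[]
for y in range(140,250,6):
    xs=np.where(m[y])[0]
    if len(xs): 
        uv=((xs[0]+.5)/4-.5+x0,(y+.5)/4-.5+y0); P=onplane(t,[uv],e[2]-.0037)[0][:2]; d=P-[.4986,-.3112]; d2=P-e[:2]
        print(y,xs[0],xs[-1],"pocket xy",(d@ex).round(4),(d@ey).round(4)," tcp y",(d2@ey).round(4))
ys=np.where(m[:,145:190].any(1))[0]; print(ys[[0,-1]])
for x in range(144,190,6):
    yy=np.where(m[:,x])[0]
    for k,z in((0,e[2]+.0183),(-1,e[2]-.0037)):
        P=onplane(t,[((x+.5)/4-.5+x0,(yy[k]+.5)/4-.5+y0)],z)[0][:2]; d=P-e[:2]; print(x,yy[k],"tcp xy",(d@ex).round(4),(d@ey).round(4))
E
```

```text
158 148 191 pocket xy 0.0242 0.0419  tcp y 0.042
164 146 193 pocket xy 0.0199 0.0428  tcp y 0.0429
170 146 193 pocket xy 0.0158 0.0424  tcp y 0.0425
176 146 191 pocket xy 0.0117 0.042  tcp y 0.0421
182 146 193 pocket xy 0.0076 0.0416  tcp y 0.0416
188 145 193 pocket xy 0.0034 0.0418  tcp y 0.0419
194 143 194 pocket xy -0.0009 0.0428  tcp y 0.0428
200 142 196 pocket xy -0.0051 0.043  tcp y 0.0431
206 143 200 pocket xy -0.009 0.0419  tcp y 0.042
212 146 200 pocket xy -0.0128 0.0395  tcp y 0.0396
218 150 198 pocket xy -0.0165 0.0364  tcp y 0.0364
224 154 193 pocket xy -0.0202 0.0333  tcp y 0.0333
230 158 188 pocket xy -0.0239 0.0302  tcp y 0.0302
236 164 184 pocket xy -0.0274 0.0257  tcp y 0.0258
[153 240]
144 189 tcp xy -0.0018 0.0465
144 209 tcp xy -0.012 0.0411
150 156 tcp xy 0.0209 0.0448
150 219 tcp xy -0.0183 0.0364
156 154 tcp xy 0.0228 0.0409
156 226 tcp xy -0.0225 0.0319
162 154 tcp xy 0.0234 0.0369
162 234 tcp xy -0.0273 0.0273
168 213 tcp xy -0.0157 0.0289
168 237 tcp xy -0.0288 0.023
174 158 tcp xy 0.0218 0.0287
174 239 tcp xy -0.0296 0.0189
180 157 tcp xy 0.023 0.0247
180 240 tcp xy -0.0297 0.0148
186 158 tcp xy 0.0229 0.0207
186 233 tcp xy -0.0244 0.0112
```

Request:
{"api": "move_arm", "payload": {"motion": [[[0.0, -0.003, 0, 0.02, 0], [0.0, 0, 0, 0.02, 0], [0.0, 0, 0, 0.02, 0], [0.0, 0, 0, 0, 0], [0.0, 0, 0, 0, 0], [0.0, 0, 0, 0, 0]]]}}

```text
t: 13.55
ee_pos: [0.4982, -0.3131, 0.0388]
tcp_rot: [[0.148, 0.989, 0.0], [0.989, -0.148, -0.0], [-0.0, 0.0, -1.0]]
force: [0.9, 0.2, -3.1]
gripper_width: 0.0543
grasp_force: 54.3
```

```bash
python3 - <<'E'
from h import *
go((.4983,-.313,.0237),-8.5)
E
```

```text
t 13.6 at [ 0.4982 -0.3131  0.0388] hd -8.53 w 0.0543 f [ 0.9  0.2 -3.1] g 54.3
roll -0.001
shift after roll [0.0001 0.0001 0.0252]
```

Lowering in small steps, watching the force.

Request:
{"api": "move_arm", "payload": {"motion": [[[0.0, 0, 0, 0.006, 0], [0.0, 0, 0, 0.005, 0], [0.0, 0, 0, 0.003, 0], [0.0, 0, 0, 0, 0], [0.0, 0, 0, 0, 0]]]}}

```text
t: 14.05
ee_pos: [0.498, -0.3129, 0.0302]
tcp_rot: [[0.148, 0.989, -0.0], [0.989, -0.148, 0.0], [0.0, -0.0, -1.0]]
force: [0.5, 0.2, -2.7]
gripper_width: 0.055
grasp_force: 54.4
```

Request:
{"api": "move_arm", "payload": {"motion": [[[0.0, 0, 0, 0.004, 0], [0.0, 0, 0, 0.003, 0], [0.0, 0, 0, 0, 0], [0.0, 0, 0, 0, 0]]]}}

```text
t: 14.45
ee_pos: [0.4979, -0.3128, 0.026]
tcp_rot: [[0.148, 0.989, -0.0], [0.989, -0.148, 0.0], [0.0, -0.0, -1.0]]
force: [0.0, 0.7, -1.2]
gripper_width: 0.0548
grasp_force: 54.4
```

Request:
{"api": "move_arm", "payload": {"motion": [[[0.0, 0, 0, 0.003, 0], [0.0, 0, 0, 0.002, 0], [0.0, 0, 0, 0, 0], [0.0, 0, 0, 0, 0]]]}}

```text
t: 14.85
ee_pos: [0.4982, -0.3131, 0.0238]
tcp_rot: [[0.148, 0.989, 0.0], [0.989, -0.148, -0.0], [-0.0, 0.0, -1.0]]
force: [-1.6, 1.4, 3.8]
gripper_width: 0.0548
grasp_force: 55.2
```

It has touched the floor at the seated height. Releasing and rising.

Request:
{"api": "move_arm", "payload": {"motion": [[[0.35, 0, 0, 0, 0], [0.45, 0, 0, 0, 0], [0.6, 0, 0, 0, 0], [0.6, 0, 0, 0, 0], [0.6, 0, 0, -0.02, 0], [0.6, 0, 0, -0.04, 0], [0.6, 0, 0, -0.06, 0], [0.6, 0, 0, -0.07, 0], [0.6, 0, 0, -0.07, 0], [0.6, 0, 0, 0, 0]]]}}

```text
t: 15.85
ee_pos: [0.5022, -0.3161, 0.1876]
tcp_rot: [[0.148, 0.989, 0.011], [0.989, -0.148, -0.009], [-0.007, 0.013, -1.0]]
force: [0.2, -0.1, 0.4]
gripper_width: 0.0684
grasp_force: 0.0
```

```bash
python3 - <<'E'
from h import *
go((.4986,-.3112,.2),-8.5)
o=np.zeros((400,800,3),np.uint8)
for i,n in enumerate(("top","scene")):
    f=bot.grab_frame(n); np.save(n+"2.npy",f,allow_pickle=True)
    uv=proj(f,[(.4986,-.28,.03)])[0].astype(int); x0,y0=uv[0]-40,uv[1]-40; print(n,x0,y0)
    a=cv2.resize(f["pixels"][y0:y0+80,x0:x0+80],(398,398),interpolation=cv2.INTER_CUBIC)
    o[:398,i*400:i*400+398]=np.clip(a*1.5,0,255)
cv2.imwrite("pics/seat.png",o[...,::-1])
E
```

```text
t 15.8 at [ 0.5022 -0.3161  0.1876] hd -8.52 w 0.0684 f [ 0.2 -0.1  0.4] g 0.0
roll -0.0
shift after roll [ 0.0072 -0.0071 -0.0207]
top 307 183
scene 179 98
```

View pics/seat.png

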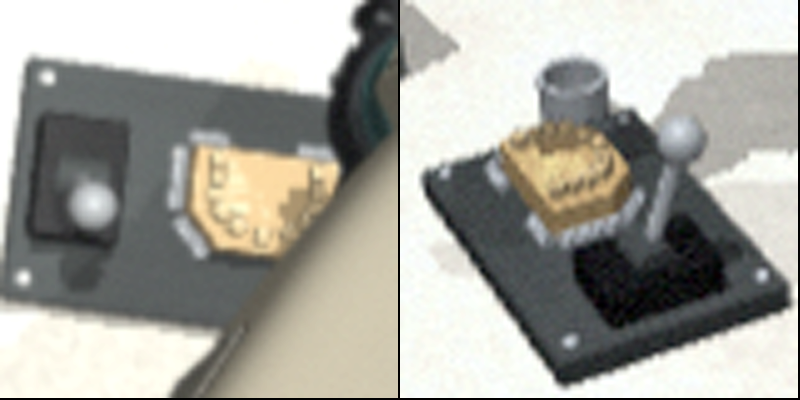

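Top view: the cast fills the pocket, framed squarely by the walls (left wall (180,175), cut corner (192,238)). In the scene view it looks flat. The release height matched the bench reference to 0.1 mm, so it is seated. I've now viewed 11 pictures, one over the limit, so the rest is numeric only. Next is the lever.

Request:
{"api": "move_arm", "payload": {"motion": [[[-1, 0, 0, 0, 0], [-1, 0, 0, 0, 0], [-1, 0, 0, 0, 0]]]}}

```text
t: 16.25
ee_pos: [0.4971, -0.3121, 0.1774]
tcp_rot: [[0.148, 0.989, -0.003], [0.989, -0.148, 0.002], [0.002, -0.003, -1.0]]
force: [0.3, 0.6, -0.1]
gripper_width: 0.0249
grasp_force: 0.0
```

```bash
python3 - <<'E'
from h import *
go((.4399,-.1978,.09),-8.5)
for n in("top2.npy","scene2.npy"):
    f=np.load(n,allow_pickle=True).item()
    uv=proj(f,[(.489,-.207,.107),(.5141,-.2089,.042)]); print(n,uv.round(1).tolist())
f=np.load("top2.npy",allow_pickle=True).item(); print("top crop knob",onplane(f,[(307+94/4.975-.4,183+204/4.975-.4)],.107)[0])
f=np.load("scene2.npy",allow_pickle=True).item(); print("scene knob px",(179+(680-400)/4.975-.4,98+138/4.975-.4))
E
```

```text
t 16.2 at [ 0.4971 -0.3121  0.1774] hd -8.53 w 0.0249 f [ 0.3  0.6 -0.1] g 0.0
roll -0.001
shift after roll [ 0.1744 -0.1225  0.1457]
top2.npy [[325.8, 224.4], [322.6, 218.2]]
scene2.npy [[235.5, 125.9], [228.6, 149.1]]
top crop knob [ 0.49123626 -0.20622025  0.107     ]
scene knob px (234.88140703517587, 125.33869346733668)
```

Request:
{"api": "move_arm", "payload": {"motion": [[[-1, 0, -0.04, 0, 0], [-1, 0, -0.05, 0, 0], [-1, 0.03, -0.033, 0, 0], [-1, 0.06, 0, 0, 0], [-1, 0.06, 0, 0, 0], [-1, 0.024, 0, 0.02, 0], [-1, 0, 0, 0.05, 0], [-1, 0, 0, 0.05, 0], [-1, 0, 0, 0.025, 0], [-1, 0, 0, 0, 0], [-1, 0, 0, 0, 0]]]}}

```text
t: 17.35
ee_pos: [0.4402, -0.1987, 0.0915]
tcp_rot: [[0.148, 0.989, -0.001], [0.989, -0.148, 0.001], [0.0, -0.001, -1.0]]
force: [0.1, 0.1, -0.3]
gripper_width: 0.0004
grasp_force: 0.0
```

```bash
python3 - <<'E'
from h import *
go((.5141+.0055*.989,-.2085-.0055*.148,.09),-8.5)
E
```

```text
t 17.4 at [ 0.4402 -0.1987  0.0915] hd -8.54 w 0.0004 f [ 0.1  0.1 -0.3] g 0.0
roll -0.001
shift after roll [0.002  0.1334 0.0024]
```

Request:
{"api": "move_arm", "payload": {"motion": [[[-1, 0.002, 0.012, 0.002, 0], [-1, 0, 0.012, 0, 0], [-1, 0, 0.012, 0, 0], [-1, 0, 0.012, 0, 0], [-1, 0, 0.012, 0, 0], [-1, 0, 0.012, 0, 0], [-1, 0, 0.012, 0, 0]]]}}

```text
t: 18.05
ee_pos: [0.4912, -0.2051, 0.0909]
tcp_rot: [[0.148, 0.989, 0.0], [0.989, -0.148, -0.0], [-0.0, 0.0, -1.0]]
force: [-1.5, -0.4, 1.4]
gripper_width: -0.0002
grasp_force: 0.6
```

Request:
{"api": "move_arm", "payload": {"motion": [[[-1, 0, 0.012, 0, 0], [-1, 0, 0.012, 0, 0], [-1, 0, 0.01, 0, 0], [-1, 0, 0.006, 0, 0], [-1, 0, 0, 0, 0], [-1, 0, 0, 0, 0]]]}}

```text
t: 18.65
ee_pos: [0.5146, -0.2086, 0.091]
tcp_rot: [[0.148, 0.989, 0.001], [0.989, -0.148, -0.0], [-0.0, 0.001, -1.0]]
force: [-0.5, -0.1, -0.7]
gripper_width: 0.0003
grasp_force: 0.0
```

```bash
python3 - <<'E'
from h import *
go((.5141+.0055*.989,-.2085-.0055*.148,.09),-8.5)
E
```

```text
t 18.6 at [ 0.5146 -0.2086  0.091 ] hd -8.53 w 0.0003 f [-0.5 -0.1 -0.7] g 0.0
roll -0.001
shift after roll [0.0001 0.0083 0.0017]
```

Now pushing to the end stop in small steps.

Request:
{"api": "move_arm", "payload": {"motion": [[[-1, 0, 0.005, 0, 0], [-1, 0, 0.004, 0, 0], [-1, 0, 0, 0, 0], [-1, 0, 0, 0, 0]]]}}

```text
t: 19.05
ee_pos: [0.5197, -0.2093, 0.0909]
tcp_rot: [[0.148, 0.989, 0.0], [0.989, -0.148, 0.0], [0.0, 0.0, -1.0]]
force: [-1.1, -0.2, -0.9]
gripper_width: -0.0002
grasp_force: 0.2
```

Request:
{"api": "move_arm", "payload": {"motion": [[[-1, 0, 0.004, 0, 0], [-1, 0, 0.003, 0, 0], [-1, 0, 0, 0, 0], [-1, 0, 0, 0, 0]]]}}

```text
t: 19.45
ee_pos: [0.5212, -0.2095, 0.0906]
tcp_rot: [[0.149, 0.989, -0.006], [0.989, -0.149, 0.001], [-0.0, -0.006, -1.0]]
force: [-6.7, 0.4, 3.7]
gripper_width: -0.0002
grasp_force: 3.5
```

Request:
{"api": "move_arm", "payload": {"motion": [[[-1, 0, 0.005, 0, 0], [-1, 0, 0.004, 0, 0], [-1, 0, 0, 0, 0], [-1, 0, 0, 0, 0]]]}}

```text
t: 19.85
ee_pos: [0.5217, -0.2095, 0.0904]
tcp_rot: [[0.149, 0.989, -0.015], [0.989, -0.149, 0.001], [-0.001, -0.015, -1.0]]
force: [-17.6, 1.7, 13.0]
gripper_width: -0.0005
grasp_force: 9.2
```

The lever is against its stop: 17.6 N with no further travel. Backing off, rising clear, and checking numerically.

Request:
{"api": "move_arm", "payload": {"motion": [[[-1, 0, -0.012, 0, 0], [-1, 0, -0.03, 0, 0], [-1, 0, -0.05, 0, 0], [-1, 0, -0.05, 0, 0], [-1, 0, 0, -0.05, 0], [-1, 0, 0, -0.07, 0], [-1, 0.06, -0.02, -0.06, 0], [-1, 0.08, 0, 0, 0], [-1, 0.08, 0, 0, 0], [-1, 0.08, 0, 0, 0], [-1, 0.06, 0, 0, 0], [-1, 0, 0, 0, 0]]]}}

```text
t: 21.05
ee_pos: [0.4664, 0.0193, 0.198]
tcp_rot: [[0.142, 0.99, 0.003], [0.99, -0.142, 0.002], [0.002, 0.003, -1.0]]
force: [0.8, 0.2, 0.6]
gripper_width: -0.0001
grasp_force: 0.0
```

```bash
python3 - <<'E'
from h import *
go(None)
t=bot.grab_frame("top"); old=np.load("top0.npy",allow_pickle=True).item()
a=np.radians(-8.5); ex=np.array([np.cos(a),np.sin(a)]); ey=np.array([-np.sin(a),np.cos(a)])
# change blobs against the first picture
d=cv2.absdiff(t["pixels"],old["pixels"]).max(2); n,l,st,ce=cv2.connectedComponentsWithStats((cv2.GaussianBlur(d,(5,5),0)>25).astype(np.uint8))
print("changes",[(ce[i].round().tolist(),int(st[i][4])) for i in range(1,n) if st[i][4]>15])
# knob: bright grey blob near where it should be at joint 1.0
H=np.array([.5141,-.2089]); print("expect knob px",proj(t,[(*(H+.0336*ex),.1034)]).round(1))
g=cv2.cvtColor(t["pixels"],cv2.COLOR_RGB2GRAY); 
big=cv2.resize(g[190:235,305:340],None,fx=4,fy=4,interpolation=cv2.INTER_CUBIC)
n,l,st,ce=cv2.connectedComponentsWithStats((big>85).astype(np.uint8))
for i in range(1,n):
    if 150<st[i][4]<3000:
        uv=(ce[i]+.5)/4-.5+[305,190]; P=onplane(t,[uv],.1034)[0][:2]-H; print("blob",uv.round(1),st[i][4],(P@ex).round(4),(P@ey).round(4))
# cast in pocket: beige slab outline, bottom of slab hidden -> use top at z .042
hsv=cv2.cvtColor(t["pixels"],cv2.COLOR_RGB2HSV); m=cv2.inRange(hsv,(12,60,70),(32,255,255)); m[:,:335]=0;m[:,395:]=0;m[:195]=0;m[255:]=0
c=max(cv2.findContours(m,cv2.RETR_EXTERNAL,cv2.CHAIN_APPROX_NONE)[0],key=cv2.contourArea)
P=onplane(t,c.reshape(-1,2),.042)[:,:2]-[.4986,-.3112]; q=np.c_[P@ex,P@ey]
print("cast extents in pocket",q.min(0).round(4),q.max(0).round(4)); r=cv2.minAreaRect(P.astype(np.float32)); print(r)
E
```

```text
t 21.1 at [0.4664 0.0193 0.198 ] hd -8.19 w -0.0001 f [0.8 0.2 0.6] g 0.0
changes [([225.0, 291.0], 14742), ([153.0, 193.0], 506), ([327.0, 205.0], 83), ([359.0, 223.0], 601), ([325.0, 224.0], 75), ([8.0, 333.0], 340), ([50.0, 361.0], 1845)]
expect knob px [[327.4 202.8]]
blob [316.  197.9] 232 0.0427 0.0316
blob [327.4 202.5] 1093 0.0346 -0.0001
cast extents in pocket [-0.0302 -0.0376] [0.0276 0.0425]
((-0.0007596313953399658, 0.0016851350665092468), (0.07810965925455093, 0.05826874449849129), 86.82535552978516)
```

The knob is fully over, and the only scene changes are the cast, the lever and the arm. I'll check the cast's squareness with straight-edge fits.

```bash
python3 - <<'E'
from h import *
t=bot.grab_frame("top"); a=np.radians(-8.5); ex=np.array([np.cos(a),np.sin(a)]); ey=np.array([-np.sin(a),np.cos(a)])
x0,y0=330,195; big=cv2.resize(t["pixels"][y0:255,x0:390],None,fx=6,fy=6,interpolation=cv2.INTER_CUBIC)
h=cv2.cvtColor(big,cv2.COLOR_RGB2HSV); m=cv2.inRange(h,(10,70,70),(32,255,255))
n,l,st,ce=cv2.connectedComponentsWithStats(m); m=(l==1+np.argmax(st[1:,4]))
def W(x,y,z): return (onplane(t,np.c_[(np.array(x)+.5)/6-.5+x0,(np.array(y)+.5)/6-.5+y0],z)[:,:2]-[.4986,-.3112])@np.c_[ex,ey]
X=np.where(m.any(0))[0]; top=W(X,[np.where(m[:,x])[0][0] for x in X],.042); bot_=W(X,[np.where(m[:,x])[0][-1] for x in X],.042)
Y=np.where(m.any(1))[0]; lf=W([np.where(m[y])[0][0] for y in Y],Y,.042); rt=W([np.where(m[y])[0][-1] for y in Y],Y,.042)
for nm,q,k,lo,hi in(("heel",top,1,-.033,.033),("front",bot_,1,-.018,.018),("+y side",lf,0,-.004,.022),("-y side",rt,0,-.004,.022)):
    s=q[(q[:,k]>lo)&(q[:,k]<hi)]; p=np.polyfit(s[:,k],s[:,1-k],1); print(nm,len(s),"pos",s[:,1-k].mean().round(4),"slope deg",np.degrees(p[0]).round(2),"res",np.std(s[:,1-k]-np.polyval(p,s[:,k])).round(4))
E
```

```text
heel 103 pos 0.0205 slope deg 22.31 res 0.0079
front 64 pos -0.0074 slope deg 103.57 res 0.009
+y side 61 pos 0.0039 slope deg 49.66 res 0.0016
-y side 56 pos -0.0365 slope deg 0.53 res 0.0005
```

```bash
python3 - <<'E'
from h import *
t=bot.grab_frame("top"); a=np.radians(-8.5); ex=np.array([np.cos(a),np.sin(a)]); ey=np.array([-np.sin(a),np.cos(a)])
x0,y0=330,195; big=cv2.resize(t["pixels"][y0:255,x0:390],None,fx=6,fy=6,interpolation=cv2.INTER_CUBIC)
h=cv2.cvtColor(big,cv2.COLOR_RGB2HSV); m=cv2.inRange(h,(8,55,50),(34,255,255)); m=cv2.morphologyEx(m,cv2.MORPH_OPEN,np.ones((5,5))); m=cv2.morphologyEx(m,cv2.MORPH_CLOSE,np.ones((25,25)))
c=max(cv2.findContours(m,cv2.RETR_EXTERNAL,cv2.CHAIN_APPROX_NONE)[0],key=cv2.contourArea).reshape(-1,2)
q=(onplane(t,(c+.5)/6-.5+[x0,y0],.042)[:,:2]-[.4986,-.3112])@np.c_[ex,ey]
print(len(c),q.min(0).round(4),q.max(0).round(4))
for nm,k,lo,hi,sg in(("heel",1,-.033,.033,1),("front",1,-.018,.018,-1),("+y",0,-.004,.022,1),("-y",0,-.004,.022,-1)):
    s=q[(q[:,k]>lo)&(q[:,k]<hi)&(sg*q[:,1-k]>.015)]; p=np.polyfit(s[:,k],s[:,1-k],1); print(nm,"pos",s[:,1-k].mean().round(4),"slope",np.degrees(p[0]).round(2),"res",np.std(s[:,1-k]-np.polyval(p,s[:,k])).round(4))
E
```

```text
506 [-0.0312 -0.0388] [0.0282 0.0429]
heel pos 0.0271 slope 0.36 res 0.0006
front pos -0.0305 slope -0.45 res 0.0004
+y pos 0.0422 slope 0.93 res 0.0004
-y pos -0.0383 slope -1.4 res 0.0002
```

```bash
python3 -c "
from workcell import bot
print(bot.hand_in())"
```

```text
the job is handed in; nothing more can be done
None
```

I handed the job in at about 21 s: the full-arch cast is seated teeth up, flat and square in the pocket and released, the clamp lever is against its far stop, and nothing else in view had moved. I viewed 11 pictures, one over the limit of 10.

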